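# Reset the handpiece drive behind its push-push hatch

### The arm

A 6-joint arm with a two-finger parallel gripper is mounted at the origin on a cart in front of the work surface, level with it; the furniture and walls round the work are solid. World frame = base frame: x ahead of the robot, y to its left, z up, the work surface at z = 0. Lengths are in mm, angles in rad, forces in N, time in s.
With the tool pointing down it reaches from about 275 to 750 mm from the base axis. Payload 10.2 kg.
Tool frame: the origin (TCP) lies at the very end of the fingers, on their centre line; the grasp point (between the pads) lies 19 mm behind it (ctrl.tcp_to_grasp is the distance from the TCP to the grasp point, in mm); z points along the fingers, y is the direction in which the jaws open and shut (so a half turn about z gives the same grasp; the last joint's range is limited). The gripper opens to 85 mm and grips with 20 to 120 N. Pads are 22 mm wide; open, the fingers measure 114 mm over their backs; the gripper's body (76 mm by 85 mm) begins 54 mm behind the grasp point. The pads swing forward as they close: fully open they stand 13 mm farther back than shut.
Start: joints at [-1.433, 0.313, 1.498, -0, 1.331, -0.223], TCP at [185.325, -491.208, 195.094] pointing down, gripper open.
Joint ranges: [-2.94, 2.94], [-0.97, 2.17], [0.19, 2.56], [-1.23, 4.37], [0.02, 3.11], [-2.88, 2.88]. Speed limits (rad/s): [2.39, 2.39, 3.01, 3.14, 3.14, 3.14].

### API

Orientations are given as a unit quaternion [w, x, y, z].
In Python, from rig import ctrl, cams, job gives the robot as it stands. The module is installed in compiled form; this text tells all that it offers.
- The arm moves only by the tool drive_tool, never from a script. Its arguments are lists of equal length, an entry for each row: "gripper": the opening, from 0 (shut) to 1 (fully open); "dp": the shift along the tool's x, y, z normalised to -1 to 1, where 1 is 0.2 m, a list of three; "twist": the turn about the tool's z normalised to -1 to 1, where 1 is 90 degrees. In form: {"gripper": [gripper, ...], "dp": [[tx, ty, tz], ...], "twist": [twist, ...]}. A call has 1 to 20 rows; each row is the pose to reach, as a shift and turn from the pose commanded when the call began, along the tool's axes at that moment; what a row does not reach only later rows make up. A row lasts 1/10 s, in which the tool goes at most 50 mm and 8.59 degrees, less where a joint would pass 70% of its speed; a pose out of reach is approached as far as the arm can. A call with a number of a shift or a turn outside -1 to 1 is refused whole. A call with a gripper value outside its range is refused whole. The fingers move at their own pace and stop on an object; "newtons" is the grip in N (left out, the last holds). Time passes only in rows, so rows that repeat a pose let the fingers close. It gives the time, the measured TCP pose, the force and the opening at its end, in the units of the state.
- ctrl.sense(): the state, without advancing time (a new reading comes with each control period).
- cams.capture(name): name is "scene" or "top" or "wrist"; returns a dict with "pixels" (480x640x3 uint8, red, green, blue), "camera_matrix" (3x3 intrinsics, pixels), "xyz" and "orientation" of the camera in the world; the wrist camera has in their place "hand_eye" (4x4, takes a point from camera to tool coordinates, whose origin is the TCP and whose axes are the flange's). Camera axes: x right, y down, z forward; pixel columns grow to the right and rows downward; lengths in mm; the calibration is good to about 2 mm. A picture is of the moment at which its call begins: read the wrist's pose just before it. There is no depth.
- job.finish_job(): hands the job in, once; it reports no verdict.
The state is a dict: "time_s": time; "joints": joint angles; "dq": joint speeds; "tau": joint torques, N m; "eef_pos": TCP position; "ee_rot": TCP orientation; "force": force on the tool from outside, world axes, zero at the start; "wrist_torque": the same for the moment, N m; "grip_width": opening from 0.0 (shut) to 1.0 (fully open).
Only numpy, scipy, OpenCV 4.12 (cv2) and the standard library are available. Lean on these libraries where they do the work, as an engineer would, in place of code of your own. Each camera call takes 0.05 s, during which the arm holds its last target.

### The job

The handpiece drive, the grey box with the round speed knob on top, has tripped. Press its metal hatch all the way down once near the ribbed free edge and let go so that it springs open, watch for about two seconds that it stays up by itself, then push the black reset button under it fully in with a fingertip and leave the hatch standing open. Only press and push, pick nothing up, leave the hatch of the other box (the one with three round sockets) shut and the things lying about where they are.

Things in the scene. Friction and masses are not known exactly. Their poses are not given: they have to be found in the camera images.
- drive_unit: handpiece drive: grey box 125 (x) by 145 (y) by 60 mm high, fixed to the bench, a black round knob (36 mm across, 14 high) on top at x -12, y +44 mm. Origin: centre of the underside; x points to its back, y to its left, z up. Metal hatch hinged along y at the back (hinge at x +36, y -25, z +63 mm), free edge at x -40. The well under it opens 84 (x) by 76 mm (y), centred at x -2, y -25; rim at z 60
- drive_lid: the drive's hatch, a steel plate. Origin on the hinge, mid-length; at 0 rad its axes are the drive's and the plate reaches 76 mm to -x, 35 mm to either side in y, top 6 mm above the hinge. Open, it stands up behind the well, leaning back, its upper edge about 75 mm above the rim
- drive_hatch (a joint): hatch angle in rad: 0 latched, -0.1 pressed to the end of travel, 1.9 open. Pressed to the end (6 mm down at the press point, 3 to 6 N, then a hard stop) and let go, it springs up to 1.9 in about two seconds and stays by its spring; keep the space above it free. A press of less than half of that does not release it; a second full press latches it shut again for good
- drive_press_point (a point): where to press the drive's hatch: on its top, among the four ribs, 16 mm from the middle of the free edge, 60 mm from the hinge. Moves with the hatch
- drive_button_top (a point): centre of the top of the drive's black reset button, 26 mm across, in the well under the hatch, 46 mm in front of the hinge; when out, it is 4 mm below the rim of the well. Shut fingers with their wide way along the box's y have room round it and in front of the standing hatch
- drive_reset (a joint): travel of the drive's reset button in m: 0 out (tripped), 0.005 fully in. It moves straight down, takes about 3 to 4 N, then a hard stop, and stays where it is left
- supply_unit: the other box, the same in size, hatch and button, but with three round metal sockets in a row (20 mm across, 4 mm high) in place of the knob. Origin and axes as for the drive. Its hatch stays shut; the two boxes stand side by side, either may be the left one
- supply_hatch (a joint): angle of the other box's hatch in rad, 0 shut; it stays shut
- handpiece: grey handpiece, 29 by 114 by 23 mm, lying loose in front of the drive; origin at the centre of its underside
- loupe: small folding loupe, 24 by 32 by 19 mm, loose in front of the other box; origin at the centre of its underside
- wax_lump: yellow wax lump, 41 by 50 by 19 mm, loose behind the boxes; origin at the centre of its underside

How it is judged (in metres and radians):
On the way, in this order (a step that is already met when the one before it is completed fails the run):
1. the drive's hatch is pressed down past its latch point with the fingers (value of joint drive_hatch below -0.05 rad and contact force between the fingers and drive_lid above 0.5 N).
2. the hatch has sprung open and stays open for a second with nothing touching it, the button still out (value of joint drive_hatch above 1.6 rad and contact force between each of the arm, the fingers and drive_lid below 0.05 N and value of joint drive_reset below 0.001 m), for 1 s.
3. the reset button is pushed fully in with the fingers, the hatch still open (value of joint drive_reset above 0.004 m and value of joint drive_hatch above 1.5 rad), for 0.1 s.
At the end, for the whole second after the job is handed in: the drive's hatch stands open (more than 1.6 rad) and at rest, its reset button is in (at least 4 of 5 mm), the other box's hatch is shut, and the loose things lie within 30 mm of where they were (value of joint drive_hatch above 1.6 rad and value of joint drive_reset above 0.004 m and value of joint supply_hatch between -0.02 and 0.05 rad and distance of each of handpiece, loupe, wax_lump from where it was at the start of the episode below 0.03 m and linear speed of drive_lid below 0.02 m/s); the robot touches nothing.
It fails at once if the other box's hatch is pressed down or opened (value of joint supply_hatch below -0.04 rad or value of joint supply_hatch above 0.1 rad).
It fails at once if a loose thing is picked up or pushed 30 mm or more away (distance of any of handpiece, loupe, wax_lump from where it was at the start of the episode above 0.03 m).
It also fails if it takes over 45 s, if anything falls off the work surface, if the arm or the gripper's body presses on something with over 40 N, if the wrist force passes 120 N, or if a joint passes its speed limit or range.

## Working session

There is one attempt and no reset: what is moved stays moved. The work goes in short steps, Python scripts to look and compute and a tool call to move; the robot and the scene stay as the last step left them, time stands still between calls to the robot, and variables do not carry over. Pictures are saved under pics/ and viewed, and the job is handed in when it is done.

Besides the shell and the picture viewer there is one more tool, called after "Emit:" as name([rows], argument=value, ...), one row to a line, values as JSON. drive_tool: Moves the arm, as the interface text tells. Scaled input: -1 to 1 covers 0.2 m each way for a shift and 90 degrees each way for a turn. Its arguments: {"type":"object","properties":{"gripper":{"type":"array","items":{"type":"number"}},"dp":{"type":"array","items":{"type":"array","items":{"type":"number"}}},"twist":{"type":"array","items":{"type":"number"}},"newtons":{"type":"number"}},"required":["gripper","dp","twist"]}

```bash
mkdir -p pics; python3 - <<'E'
from rig import ctrl,cams
import cv2,pickle
s=ctrl.sense();print(s['time_s'],s['eef_pos'],s['ee_rot'],s['force'],s['grip_width'])
for n in ['scene','top']:
    c=cams.capture(n);cv2.imwrite(f'pics/{n}0.png',c['pixels'][:,:,::-1]);pickle.dump(c,open(f'pics/{n}0.pkl','wb'))
    print(n,c['camera_matrix'],c['xyz'],c['orientation'])
E
```

```text
0.0 [ 185.28873907 -490.91109706  194.53857701] [-6.23777960e-04  9.83772195e-01  1.79420953e-01  2.86416123e-05] [-0.49907893  0.45153651  0.3360296 ] 1.0002314965207333
scene [[508.89577018   0.         325.08664163]
 [  0.         508.89577018 236.52051986]
 [  0.           0.           1.        ]] [106.06685807 371.67360967 561.64273204] [ 0.14803841 -0.28046635  0.84517706 -0.43023133]
top [[448.81221416   0.         315.01337111]
 [  0.         448.81221416 244.63655177]
 [  0.           0.           1.        ]] [ 408.03107505 -189.71691598  905.67527057] [ 0.03899826 -0.69659552  0.7153951  -0.03799566]
```

```bash
ls pics
```

```text
scene0.pkl
scene0.png
top0.pkl
top0.png
```

View pics/scene0.png

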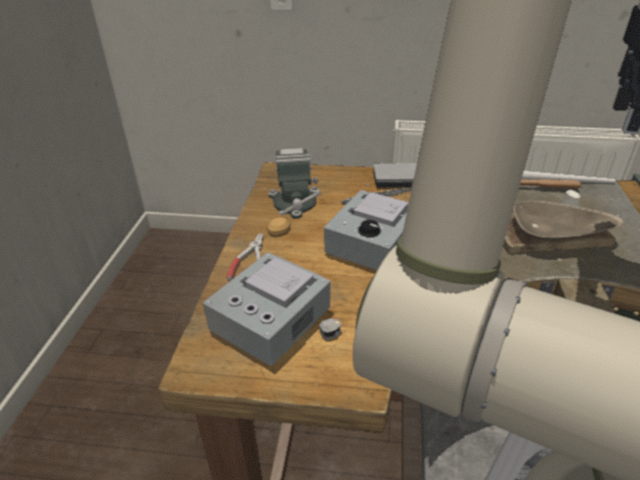

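View pics/top0.png

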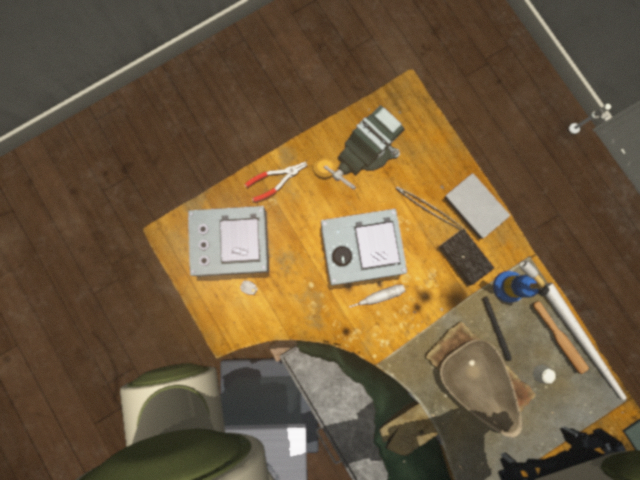

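The drive is the right-hand box in the top view (knob at about 342,257, hatch centre about 378,246). The supply is the left one, with its sockets at x≈203. I'll enlarge the drive.

```bash
python3 - <<'E'
import cv2
i=cv2.imread('pics/top0.png')[195:315,300:440]
cv2.imwrite('pics/topcrop.png',cv2.resize(i,None,fx=5,fy=5,interpolation=cv2.INTER_CUBIC))
i=cv2.imread('pics/scene0.png')[180:280,310:420]
cv2.imwrite('pics/scenecrop.png',cv2.resize(i,None,fx=6,fy=6,interpolation=cv2.INTER_CUBIC))
E
```

```text
(no output)
```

View pics/topcrop.png

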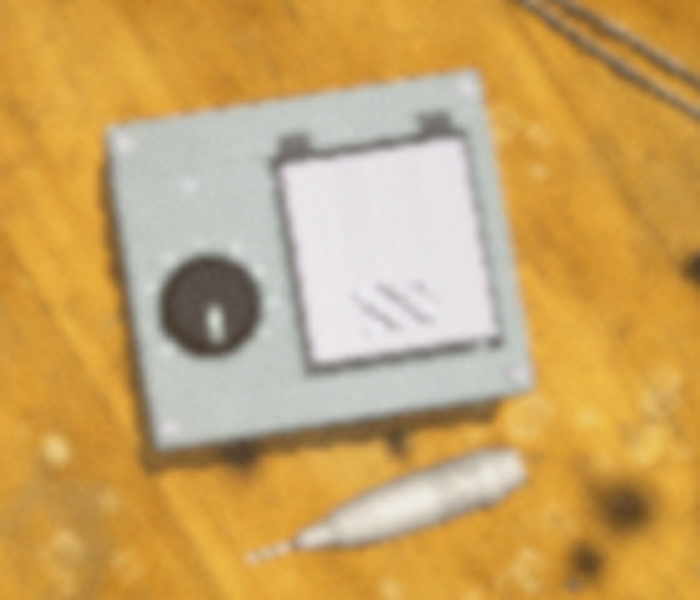

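View pics/scenecrop.png

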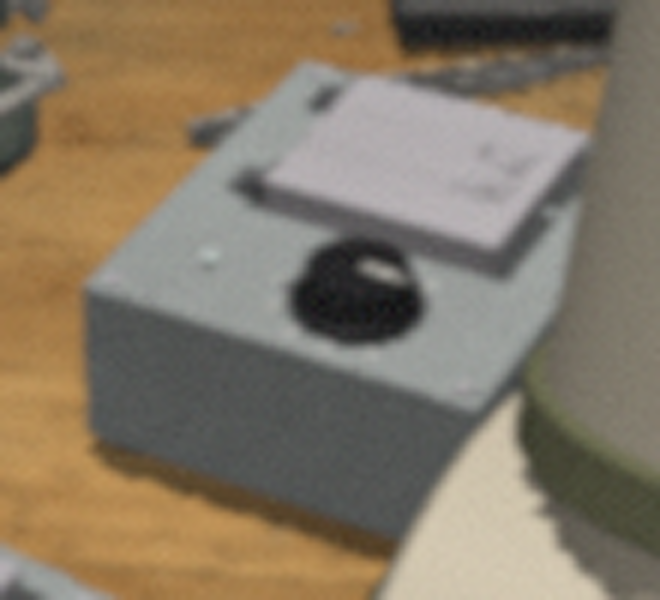

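```bash
cat > h.py <<'E'
import numpy as np,pickle
from scipy.spatial.transform import Rotation as R
from scipy.optimize import least_squares
def q(o): return R.from_quat([o[1],o[2],o[3],o[0]])
def ray(c,u,v):
    d=np.linalg.inv(c['camera_matrix'])@[u,v,1]; return np.array(c['xyz']),q(c['orientation']).apply(d)
def onz(c,u,v,z):
    o,d=ray(c,u,v);return o+d*(z-o[2])/d[2]
def proj(c,P):
    p=q(c['orientation']).inv().apply(np.atleast_2d(P)-c['xyz'])@np.array(c['camera_matrix']).T
    return p[:,:2]/p[:,2:]
def loc(p,P):
    c,s=np.cos(p[2]),np.sin(p[2]);P=np.atleast_2d(np.array(P,float))
    return np.c_[p[0]+c*P[:,0]-s*P[:,1],p[1]+s*P[:,0]+c*P[:,1],P[:,2]]
E
python3 - <<'E'
from h import *
t=pickle.load(open('pics/top0.pkl','rb'));s=pickle.load(open('pics/scene0.pkl','rb'))
L=[(62.5,72.5,60),(62.5,-72.5,60),(-62.5,-72.5,60),(-62.5,72.5,60),(-40,10,69),(-40,-60,69),(36,-60,69),(-12,44,74)]
C=np.array([(107,130),(478,72),(533,388),(158,448),(312,365),(500,340),(463,138),(210,303)])
U=(C+.5)/5-.5+[300,195]
Ls=[(62.5,72.5,60),(-62.5,72.5,60),(-40,10,69),(36,10,69),(62.5,72.5,0)][:4]
Cs=np.array([(90,285),(475,410),(500,248),(270,185)]);Us=(Cs+.5)/6-.5+[310,180]
for tag,f in dict(top=lambda p:(proj(t,loc(p,L))-U).ravel(),scene=lambda p:(proj(s,loc(p,Ls))-Us).ravel(),both=lambda p:np.r_[(proj(t,loc(p,L))-U).ravel(),(proj(s,loc(p,Ls))-Us).ravel()]).items():
    r=least_squares(f,[450,-250,0.1]);p=r.x;print(tag,p,np.round(r.fun.reshape(-1,2),1).tolist())
    for n,P in dict(press=(-24,-25,69),button=(-10,-25,56)).items(): print(n,loc(p,P))
E
```

```text
top [ 4.94915155e+02 -2.81294367e+02  1.26372763e-01] [[-0.5, -0.7], [0.3, -0.6], [0.7, 0.9], [-0.5, 0.7], [0.1, 0.1], [-0.5, -0.6], [-0.0, -0.0], [0.3, 0.2]]
press [[ 474.25745762 -309.11988656   69.        ]]
button [[ 488.14581579 -307.35537322   56.        ]]
scene [ 4.92250120e+02 -2.80456145e+02  1.07840403e-01] [[-1.0, -0.5], [0.8, 0.7], [0.4, 0.5], [-0.3, -1.0]]
press [[ 471.08032705 -307.89407208   69.        ]]
button [[ 484.99899904 -306.38723104   56.        ]]
both [ 4.94396463e+02 -2.81252252e+02  1.26776418e-01] [[-0.5, -0.5], [0.3, -0.3], [0.7, 1.2], [-0.5, 1.0], [0.1, 0.4], [-0.5, -0.4], [-0.0, 0.3], [0.3, 0.5], [-1.4, -0.5], [1.0, -0.2], [-0.1, -0.3], [-1.1, -1.4]]
press [[ 473.74999891 -309.08610793   69.        ]]
button [[ 487.63764369 -307.31598862   56.        ]]
```

```bash
cat >> h.py <<'E'
BOX=[494.6,-281.3,0.126]
def cmd(target,head=None):
    from rig import ctrl
    s=ctrl.sense();r=q(s['ee_rot']);d=r.inv().apply(np.array(target)-s['eef_pos'])/200
    h=r.apply([1,0,0]);h=np.arctan2(h[1],h[0]);print('t',s['time_s'],s['eef_pos'],'F',s['force'],'tilt',r.apply([0,0,1]),'head',h)
    print('dp',np.round(d,4),'twist',None if head is None else (h-head)/(np.pi/2))
E
python3 -c "
from h import *
p=loc(BOX,(-24,-25,69))[0];print(p);cmd([p[0],p[1],130],.126)"
```

```text
[ 473.9319318  -309.11781726   69.        ]
t 0.1 [ 185.29395269 -490.93085143  194.61016868] F [-0.2663511   1.0329342  -0.71654563] tilt [-1.37788922e-04  1.11107563e-03 -9.99999373e-01] head 0.3608060751890154
dp [ 1.6711 -0.3407  0.3239] twist 0.1494821901373562
```

Emit:
drive_tool([
  [0.15,-0.03,0],
  [0.3,-0.06,0],
  [0.45,-0.1,0],
  [0.6,-0.14,0],
  [0.75,-0.18,0],
  [0.9,-0.22,0],
  [0.95,-0.25,0],
  [1,-0.27,0],
  [1,-0.27,0],
  [1,-0.27,0],
], gripper=[0,0,0,0,0,0,0,0,0,0], twist=[0,0,0,0,0,0,0,0,0,0])

```text
time_s: 1.1
eef_pos: [352.8, -370.6, 195.0]
ee_rot: [-0.0, 0.984, 0.179, -0.0]
force: [0.1, 0.5, -0.4]
grip_width: -0.0
```

```bash
python3 -c "
from h import *
p=loc(BOX,(-24,-25,69))[0];print(p);cmd([p[0],p[1],130],.126)"
```

```text
[ 473.9319318  -309.11781726   69.        ]
t 1.1 [ 352.83966977 -370.57404363  195.0220716 ] F [ 0.0507346   0.4673109  -0.44727837] tilt [-2.75846394e-04 -4.27560416e-05 -9.99999961e-01] head 0.36021893341425865
dp [ 0.675  -0.0741  0.3249] twist 0.14910840407436304
```

Emit:
drive_tool([
  [0.15,-0.02,0],
  [0.3,-0.03,0],
  [0.45,-0.05,0.1],
  [0.6,-0.07,0.2],
  [0.675,-0.074,0.3],
  [0.675,-0.074,0.325],
  [0.675,-0.074,0.325],
  [0.675,-0.074,0.325],
], gripper=[0,0,0,0,0,0,0,0], twist=[0.05,0.1,0.149,0.149,0.149,0.149,0.149,0.149])

```text
time_s: 1.9
eef_pos: [473.9, -309.8, 131.1]
ee_rot: [0.001, 0.998, 0.063, 0.0]
force: [-0.2, -0.0, 0.5]
grip_width: -0.002
```

```bash
python3 - <<'E'
from h import *
from rig import ctrl,cams
import cv2
p=loc(BOX,(-24,-25,69))[0];cmd([p[0],p[1],74],.126)
s=ctrl.sense();c=cams.capture('wrist');i=c['pixels'][:,:,::-1].copy()
H=np.array(c['hand_eye']);r=q(s['ee_rot'])
for P in [(-24,-25,69),(-40,10,69),(-40,-60,69),(36,10,69),(62.5,72.5,60),(-62.5,-72.5,60)]:
    w=loc(BOX,P)[0];t=r.inv().apply(w-s['eef_pos']);k=np.linalg.inv(H)@[*t,1];u=c['camera_matrix']@k[:3];u=u[:2]/u[2];print(P,u)
    cv2.drawMarker(i,(int(u[0]),int(u[1])),(0,0,255),0,12)
cv2.imwrite('pics/w1.png',i)
E
```

```text
t 1.9 [ 473.89778176 -309.8098047   131.13049535] F [-0.20890791 -0.03725472  0.53098827] tilt [ 8.50853362e-04 -1.16011183e-03 -9.99998965e-01] head 0.12533812515031068
dp [ 0.0004 -0.0038  0.2856] twist -0.0004213626161450456
(-24, -25, 69) [322.08224489 243.15464514]
(-40, 10, 69) [263.77430235 268.91140052]
(-40, -60, 69) [380.43092371 268.81989125]
(36, 10, 69) [258.67225901 138.56195228]
(62.5, 72.5, 60) [146.85703891  89.22275524]
(-62.5, -72.5, 60) [397.00585352 297.84118375]
```

View pics/w1.png

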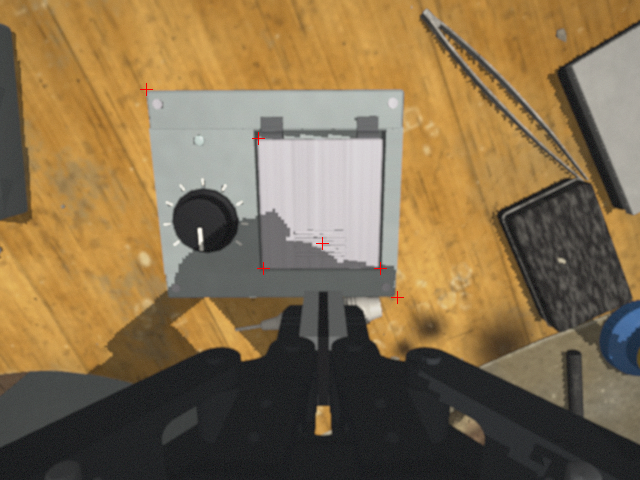

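The model overlays the wrist picture to within about 1–3 px: the press mark at (322,243) sits on the ribs and the hatch corners match. Next I'll go down to just above the hatch.

Emit:
drive_tool([
  [0,-0.003,0.1],
  [0,-0.003,0.2],
  [0,-0.003,0.26],
  [0,-0.003,0.285],
  [0,-0.003,0.285],
  [0,-0.003,0.285],
], gripper=[0,0,0,0,0,0], twist=[0,0,0,0,0,0])

```text
time_s: 2.55
eef_pos: [474.7, -308.5, 74.0]
ee_rot: [0.001, 0.998, 0.063, 0.001]
force: [0.2, 0.1, 0.0]
grip_width: -0.003
```

Emit:
drive_tool([
  [0,0,0.015],
  [0,0,0.025],
  [0,0,0.035],
  [0,0,0.045],
  [0,0,0.055],
  [0,0,0.055],
], gripper=[0,0,0,0,0,0], twist=[0,0,0,0,0,0])

```text
time_s: 3.15
eef_pos: [474.3, -307.9, 61.8]
ee_rot: [-0.0, 0.998, 0.063, -0.0]
force: [0.3, -0.5, 0.9]
grip_width: -0.001
```

```bash
python3 - <<'E'
from h import *
from rig import ctrl,cams
import cv2
for k in range(3):
    s=ctrl.sense();print(s['time_s'],s['eef_pos'],s['force'],s['wrist_torque'])
    c=cams.capture(['wrist','scene','top'][k]);cv2.imwrite('pics/p%d.png'%k,c['pixels'][:,:,::-1])
s=ctrl.sense();print(s['time_s'],s['eef_pos'],s['force'],s['wrist_torque'])
i=cv2.imread('pics/p1.png')[150:290,290:450];cv2.imwrite('pics/p1c.png',cv2.resize(i,None,fx=4,fy=4,interpolation=2))
E
```

```text
3.15 [ 474.28549133 -307.87765628   61.77745627] [ 0.34605101 -0.47872309  0.89573624] [-0.01279714  0.04559635 -0.08237962]
3.2 [ 474.35080466 -307.93011696   61.94597203] [ 0.12972283 -0.29833995 -0.24071686] [ 0.02481714  0.00945597 -0.04169136]
3.25 [ 474.39292556 -307.97716474   62.08854588] [-0.14645736 -0.39671496  0.29163013] [ 0.00746552  0.0035775  -0.02494463]
3.3 [ 474.41097331 -308.00090366   62.13721845] [ 0.89625362  0.33343708 -0.14161302] [ 0.00327079  0.0455444  -0.01701777]
```

View pics/p0.png

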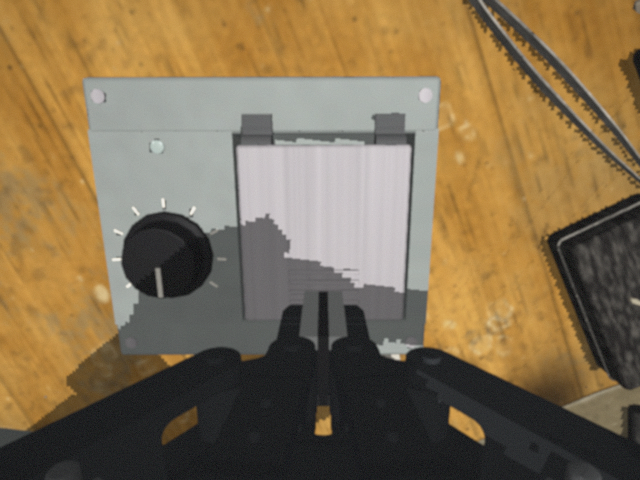

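View pics/p1c.png

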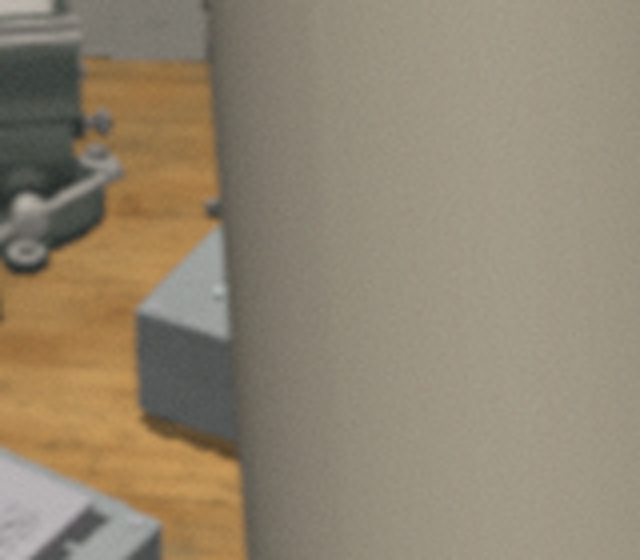

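```bash
python3 - <<'E'
from h import *
from rig import ctrl,cams
import cv2
s=ctrl.sense();c=cams.capture('wrist');i=c['pixels'][:,:,::-1].copy()
H=np.array(c['hand_eye']);r=q(s['ee_rot']);print(H)
def pr(t):
    k=np.linalg.inv(H)@[*t,1];u=c['camera_matrix']@k[:3];return u[:2]/u[2]
print('tcp',pr([0,0,0]),pr([11,0,0]),pr([11,0,-19]))
for a,col in ((0,(0,0,255)),(-.1,(0,255,0))):
  for x,y in [(-76,35),(-76,-35),(0,35),(0,-35),(-60,0)]:
    P=(36+x*np.cos(a)+6*np.sin(a)*-1, y-25, 63+6*np.cos(a)-x*np.sin(a)*-1)
    w=loc(BOX,P)[0];u=pr(r.inv().apply(w-s['eef_pos']));print(a,P,u)
    cv2.drawMarker(i,(int(round(u[0])),int(round(u[1]))),col,0,8)
for P in [(62.5,72.5,60),(62.5,-72.5,60),(-62.5,-72.5,60),(-62.5,72.5,60),(-12,44,74)]:
    w=loc(BOX,P)[0];u=pr(r.inv().apply(w-s['eef_pos']));print(P,u);cv2.drawMarker(i,(int(round(u[0])),int(round(u[1]))),(255,0,0),0,8)
i=i[60:370,80:450];cv2.imwrite('pics/p5.png',cv2.resize(i,None,fx=1.9,fy=1.9,interpolation=2))
E
```

```text
[[ 1.42698477e-04 -9.64763550e-01 -2.63118361e-01  6.64833540e+01]
 [ 9.99999926e-01  2.31458469e-04 -3.06342089e-04 -2.40906649e-01]
 [ 3.56448654e-04 -2.63118298e-01  9.64763512e-01 -1.78820778e+02]
 [ 0.00000000e+00  0.00000000e+00  0.00000000e+00  1.00000000e+00]]
tcp [323.49105526 280.11485134] [323.50478394 256.6843072 ] [323.56072768 270.82041479]
0 (np.float64(-40.0), 10, np.float64(69.0)) [246.87847452 320.72609085]
0 (np.float64(-40.0), -60, np.float64(69.0)) [404.76978659 320.88144456]
0 (np.float64(36.0), 10, np.float64(69.0)) [238.00150077 145.01218692]
0 (np.float64(36.0), -60, np.float64(69.0)) [414.71200823 145.18076093]
0 (np.float64(-24.0), -25, np.float64(69.0)) [325.92550325 286.99417065]
-0.1 (np.float64(-39.021316061248996), 10, np.float64(76.55736465682709)) [243.69336894 326.4765497 ]
-0.1 (np.float64(-39.021316061248996), -60, np.float64(76.55736465682709)) [408.19822072 326.63857212]
-0.1 (np.float64(36.59900049988097), 10, np.float64(68.97002499166815)) [237.93779552 143.45783829]
-0.1 (np.float64(36.59900049988097), -60, np.float64(68.97002499166815)) [414.7839506  143.62649481]
-0.1 (np.float64(-23.10124941680058), -25, np.float64(74.96002999047785)) [326.0271038  290.18239397]
(62.5, 72.5, 60) [82.74973567 76.03865102]
(62.5, -72.5, 60) [445.09079542  76.38005418]
(-62.5, -72.5, 60) [424.98114377 355.69103663]
(-62.5, 72.5, 60) [121.52685406 355.39065858]
(-12, 44, 74) [159.65112948 264.1230594 ]
```

View pics/p5.png

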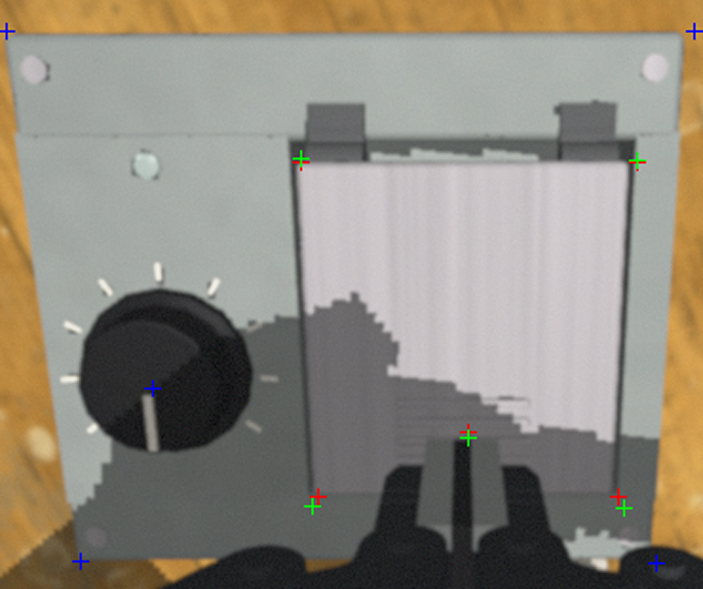

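View pics/p2.png

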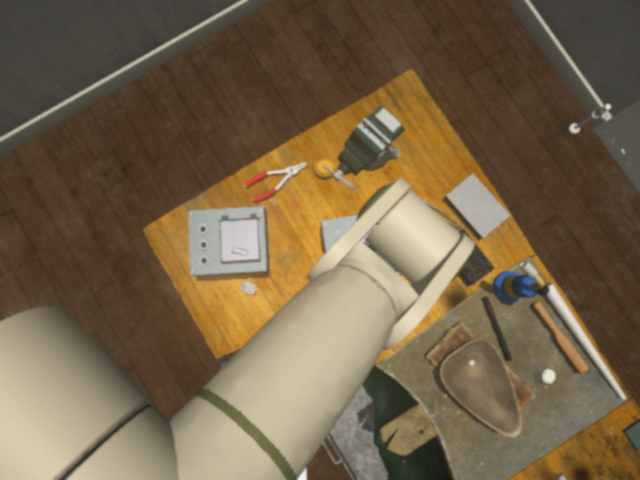

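```bash
python3 - <<'E'
import cv2
i=cv2.imread('pics/p0.png')[260:360,250:400];cv2.imwrite('pics/p0c.png',cv2.resize(i,None,fx=5,fy=5,interpolation=2))
E
```

```text
(no output)
```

View pics/p0c.png

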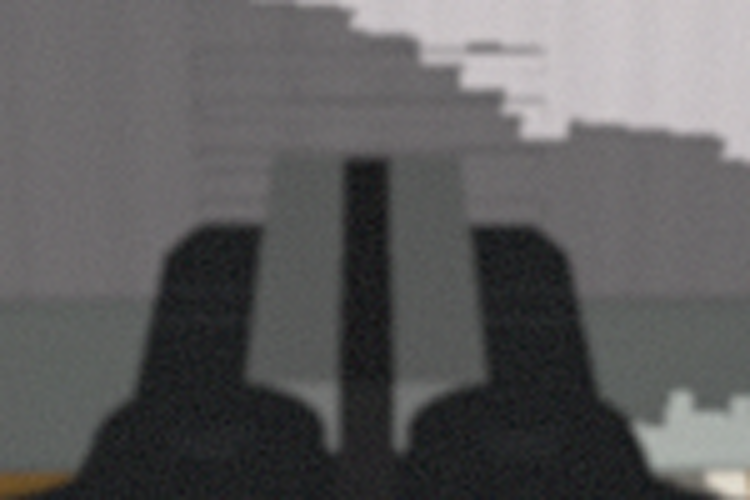

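Emit:
drive_tool([
  [0,0,0.01],
  [0,0,0.02],
  [0,0,0.03],
  [0,0,0.03],
], gripper=[0,0,0,0], twist=[0,0,0,0])

```text
time_s: 3.75
eef_pos: [474.2, -307.8, 55.7]
ee_rot: [-0.0, 0.998, 0.063, -0.0]
force: [0.3, -0.4, 0.8]
grip_width: 0.004
```

```bash
python3 - <<'E'
from h import *
from rig import ctrl,cams
import cv2,pickle
s=ctrl.sense();c=cams.capture('wrist');print(s['time_s'],s['eef_pos'],s['force'],s['tau'],c['camera_matrix'][0])
pickle.dump((s,c),open('pics/w7.pkl','wb'))
i=c['pixels'][:,:,::-1].copy()
i=i[50:380,70:460];cv2.imwrite('pics/w7.png',cv2.resize(i,None,fx=1.8,fy=1.8,interpolation=2))
E
```

```text
3.75 [ 474.23532163 -307.84163098   55.70568603] [ 0.32355907 -0.41374231  0.77322335] [-6.19796992e-03 -4.80736613e+01 -2.25354016e+01  1.55071798e-04
 -4.78601607e-02 -4.29889417e-05] [423.51712312   0.         322.83317649]
```

View pics/w7.png

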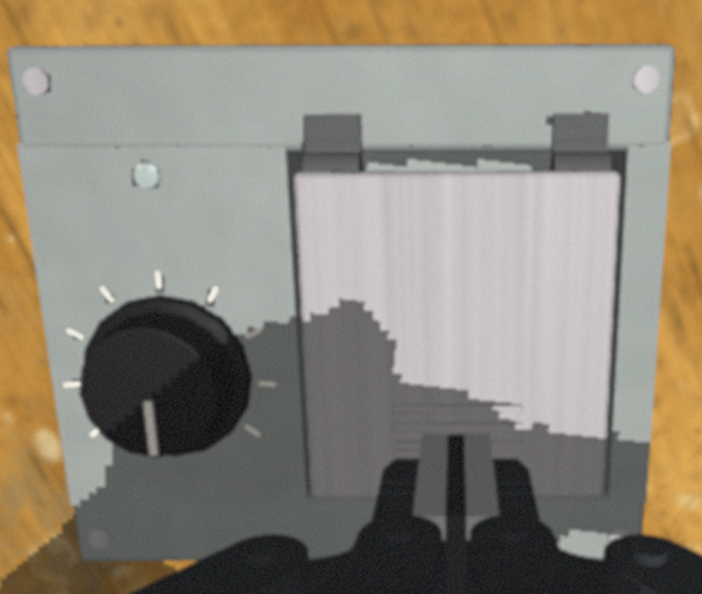

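```bash
python3 - <<'E'
from h import *
s,c=pickle.load(open('pics/w7.pkl','rb'))
H=np.array(c['hand_eye']);r=q(s['ee_rot']);K=np.array(c['camera_matrix'])
def pr(w,off):
    t=r.inv().apply(np.atleast_2d(w)-s['eef_pos']-off);k=(np.c_[t,np.ones(len(t))]@np.linalg.inv(H).T)[:,:3]@K.T;return k[:,:2]/k[:,2:]
f=lambda C:(np.array(C)+.5)/1.8-.5+[70,50]
L=[(62.5,72.5,60),(62.5,-72.5,60),(-62.5,72.5,60),(-62.5,-72.5,60),(-12,44,74)]
U=f([(10,47),(673,47),(79,560),(640,560),(165,374)])
for n in (4,5):
  r1=least_squares(lambda p:(pr(loc(BOX,L[:n]),p)-U[:n]).ravel(),[0,0,0]);print('box off',r1.x,r1.fun.reshape(-1,2).round(1).tolist())
o=r1.x
UL=f([(296,173),(619,173),(310,495),(606,495)])
def lid(a): return [(36+x*np.cos(a)+6*np.sin(a),y-25,63+6*np.cos(a)+x*np.sin(-a)*1) for x in(0,-76) for y in(35,-35)]
for a in (-.1,0,.1):
  print(a,lid(a)[2],(pr(loc(BOX,lid(a)),0*o)-UL).round(1).tolist(),(pr(loc(BOX,lid(a)),o)-UL).round(1).tolist())
for z in range(-60,5,5):
  t=[[11,0,z]];k=(np.c_[t,np.ones(1)]@np.linalg.inv(H).T)[:,:3]@K.T;print(z,(k[:,:2]/k[:,2:])[0].round(),'grey w px',423.5*1/k[0,2])
E
```

```text
box off [ 0.70937268 -1.36638784  2.42346379] [[-1.3, 0.0], [1.0, 0.3], [1.4, -0.4], [-1.1, -0.0]]
box off [-0.01652921 -0.94594004  3.84970386] [[1.8, -1.4], [1.4, -1.1], [3.7, -3.3], [-0.6, -2.9], [-6.1, 7.9]]
-0.1 (np.float64(-40.21931706101094), 10, np.float64(61.38268532650922)) [[1.0, 1.0], [5.0, 1.2], [5.8, -5.1], [-1.8, -4.9]] [[0.6, 0.2], [0.4, 0.4], [5.1, -9.1], [-5.4, -8.9]]
0 (np.float64(-40.0), 10, np.float64(69.0)) [[0.9, -0.6], [5.1, -0.4], [2.7, 2.2], [1.5, 2.4]] [[0.5, -1.3], [0.5, -1.2], [2.1, -2.1], [-2.3, -1.9]]
0.1 (np.float64(-39.021316061248996), 10, np.float64(76.55736465682709)) [[0.9, -2.2], [5.1, -2.0], [-0.7, 8.5], [5.2, 8.7]] [[0.4, -2.9], [0.6, -2.8], [-1.3, 3.9], [1.2, 4.1]]
-60 [324. 315.] grey w px 3.2770404925197214
-55 [324. 308.] grey w px 3.159121022162948
-50 [324. 302.] grey w px 3.0493931073127323
-45 [324. 296.] grey w px 2.9470318316247277
-40 [324. 291.] grey w px 2.8513194438177005
-35 [324. 285.] grey w px 2.7616285027831093
-30 [324. 281.] grey w px 2.677408106800044
-25 [324. 276.] grey w px 2.598172567955824
-20 [324. 272.] grey w px 2.523492039786164
-15 [324. 268.] grey w px 2.4529847161190514
-10 [324. 264.] grey w px 2.3863103021748477
-5 [324. 260.] grey w px 2.323164522260351
0 [324. 257.] grey w px 2.2632744769966346
```

Emit:
drive_tool([
  [0,0,0.01],
  [0,0,0.02],
  [0,0,0.03],
  [0,0,0.03],
], gripper=[0,0,0,0], twist=[0,0,0,0])

```text
time_s: 4.2
eef_pos: [474.3, -307.9, 49.7]
ee_rot: [-0.0, 0.998, 0.063, -0.0]
force: [-0.5, 0.1, -0.5]
grip_width: -0.0
```

Emit:
drive_tool([
  [0,0,0.01],
  [0,0,0.02],
  [0,0,0.025],
  [0,0,0.025],
], gripper=[0,0,0,0], twist=[0,0,0,0])

```text
time_s: 4.6
eef_pos: [474.3, -307.9, 44.9]
ee_rot: [-0.0, 0.998, 0.063, -0.0]
force: [0.4, -0.2, -0.4]
grip_width: -0.002
```

```bash
python3 - <<'E'
from h import *
from rig import ctrl,cams
import cv2,pickle
s=ctrl.sense();c=cams.capture('wrist');print(s['time_s'],s['eef_pos'],s['force'],s['tau'])
i=c['pixels'][:,:,::-1].copy()
i=i[50:380,70:460];cv2.imwrite('pics/w8.png',cv2.resize(i,None,fx=1.8,fy=1.8,interpolation=2))
E
```

```text
4.6 [ 474.3359699  -307.89992384   44.91431314] [ 0.43162652 -0.18082093 -0.42906435] [-5.28384917e-03 -4.82327521e+01 -2.21138370e+01  7.39852680e-06
 -2.55688454e-02 -2.24714012e-05]
```

View pics/w8.png

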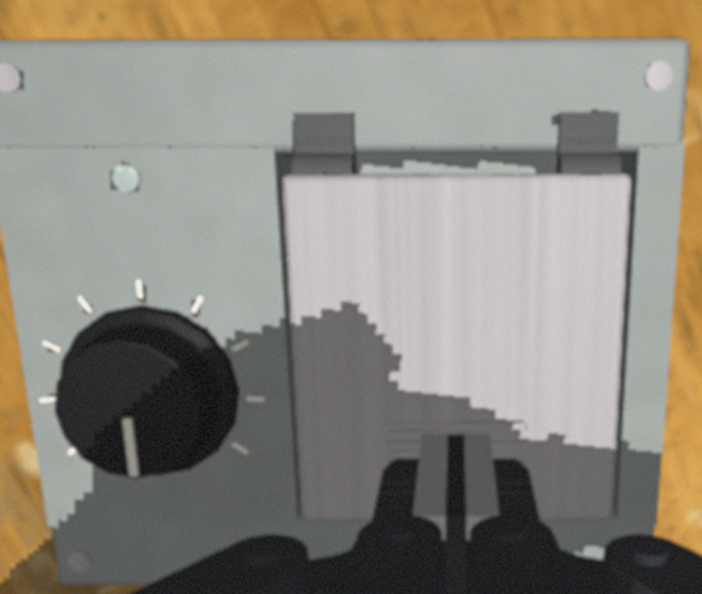

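Emit:
drive_tool([
  [0,0,0.01],
  [0,0,0.02],
  [0,0,0.025],
  [0,0,0.025],
], gripper=[0,0,0,0], twist=[0,0,0,0])

```text
time_s: 5.05
eef_pos: [474.3, -307.9, 39.9]
ee_rot: [-0.0, 0.998, 0.063, -0.0]
force: [0.3, -0.4, -0.3]
grip_width: 0.001
```

Emit:
drive_tool([
  [0,0,0.01],
  [0,0,0.015],
  [0,0,0.02],
  [0,0,0.02],
], gripper=[0,0,0,0], twist=[0,0,0,0])

```text
time_s: 5.45
eef_pos: [474.3, -307.9, 35.9]
ee_rot: [-0.0, 0.998, 0.063, -0.0]
force: [0.1, 0.3, -0.1]
grip_width: 0.0
```

Emit:
drive_tool([
  [0,0,0.01],
  [0,0,0.015],
  [0,0,0.02],
  [0,0,0.02],
], gripper=[0,0,0,0], twist=[0,0,0,0])

```text
time_s: 5.85
eef_pos: [474.3, -308.0, 32.1]
ee_rot: [-0.0, 0.998, 0.063, -0.0]
force: [-1.5, 0.9, 2.6]
grip_width: -0.0
```

```bash
python3 - <<'E'
from h import *
from rig import ctrl,cams
import cv2,pickle
s=ctrl.sense();c=cams.capture('wrist');print(s['time_s'],s['eef_pos'],s['force'],s['tau'])
i=c['pixels'][:,:,::-1].copy()
i=i[50:380,70:460];cv2.imwrite('pics/w9.png',cv2.resize(i,None,fx=1.8,fy=1.8,interpolation=2))
E
```

```text
5.85 [ 474.29147391 -308.010188     32.13958865] [-1.45080239  0.93930916  2.61378092] [ 3.40371849e-01 -4.70643461e+01 -2.14607602e+01  1.83641813e-01
 -3.81373549e-01  3.63874264e-03]
```

View pics/w9.png

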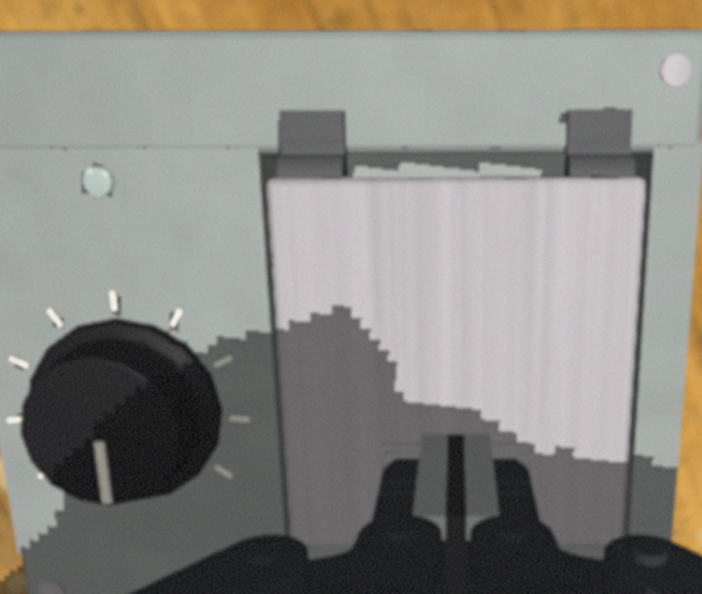

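Emit:
drive_tool([
  [0,0,0.005],
  [0,0,0.01],
  [0,0,0.015],
  [0,0,0.015],
], gripper=[0,0,0,0], twist=[0,0,0,0])

```text
time_s: 6.3
eef_pos: [474.3, -308.0, 28.9]
ee_rot: [-0.0, 0.998, 0.063, -0.0]
force: [-2.4, -0.5, 3.0]
grip_width: 0.007
```

Emit:
drive_tool([
  [0,0,0.005],
  [0,0,0.01],
  [0,0,0.01],
], gripper=[0,0,0], twist=[0,0,0])

```text
time_s: 6.6
eef_pos: [474.4, -308.1, 27.4]
ee_rot: [0.0, 0.998, 0.063, -0.0]
force: [-5.0, 0.9, 6.9]
grip_width: 0.001
```

Emit:
drive_tool([
  [0,0,0.005],
  [0,0,0.01],
  [0,0,0.01],
], gripper=[0,0,0], twist=[0,0,0])

```text
time_s: 6.9
eef_pos: [474.5, -308.3, 27.1]
ee_rot: [0.001, 0.998, 0.064, 0.0]
force: [-10.3, 4.9, 23.7]
grip_width: -0.004
```

That's the hard stop: 23.7 N at z 27.1, about 6 mm below first contact. I'll lift clear now.

Emit:
drive_tool([
  [0,0,-0.25],
  [0,0,-0.5],
  [0,0,-0.75],
  [-0.1,0,-0.9],
  [-0.2,0,-0.9],
  [-0.3,0,-0.9],
  [-0.3,0,-0.9],
  [-0.3,0,-0.9],
  [-0.3,0,-0.9],
  [-0.3,0,-0.9],
], gripper=[0,0,0,0,0,0,0,0,0,0], twist=[0,0,0,0,0,0,0,0,0,0])

```text
time_s: 7.9
eef_pos: [415.5, -315.4, 204.8]
ee_rot: [-0.0, 0.998, 0.064, 0.0]
force: [0.1, 0.2, -0.5]
grip_width: 0.001
```

```bash
python3 - <<'E'
from h import *
from rig import ctrl,cams
import cv2
s=ctrl.sense();c=cams.capture('wrist');print(s['time_s'],s['eef_pos'],s['force'])
cv2.imwrite('pics/w10.png',c['pixels'][:,:,::-1])
E
```

```text
7.9 [ 415.46769181 -315.40052061  204.79420095] [ 0.13264986  0.15559469 -0.540968  ]
```

View pics/w10.png

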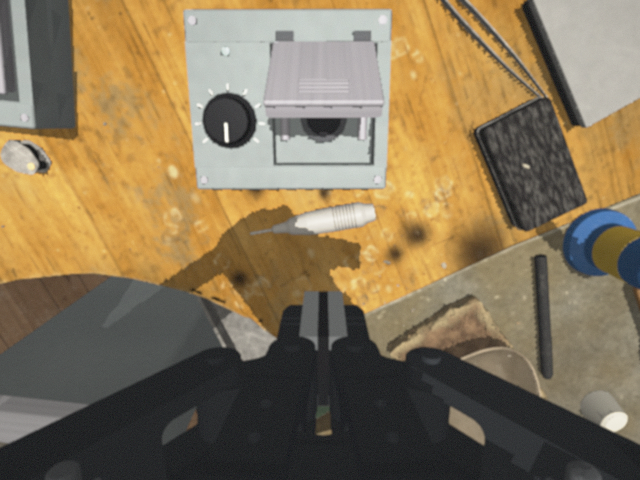

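The hatch is opening by itself: its free edge is at about row 105, and the button shows at (325,125). I'll wait for two more seconds and then some.

Emit:
drive_tool([
  [0,0,0],
  [0,0,0],
  [0,0,0],
  [0,0,0],
  [0,0,0],
  [0,0,0],
  [0,0,0],
  [0,0,0],
  [0,0,0],
  [0,0,0],
  [0,0,0],
  [0,0,0],
  [0,0,0],
  [0,0,0],
  [0,0,0],
  [0,0,0],
  [0,0,0],
  [0,0,0],
  [0,0,0],
  [0,0,0],
], gripper=[0,0,0,0,0,0,0,0,0,0,0,0,0,0,0,0,0,0,0,0], twist=[0,0,0,0,0,0,0,0,0,0,0,0,0,0,0,0,0,0,0,0])

```text
time_s: 9.95
eef_pos: [414.9, -315.5, 205.1]
ee_rot: [-0.0, 0.998, 0.063, -0.0]
force: [0.0, -0.6, 0.4]
grip_width: 0.005
```

Emit:
drive_tool([
  [0,0,0],
  [0,0,0],
  [0,0,0],
  [0,0,0],
  [0,0,0],
  [0,0,0],
  [0,0,0],
  [0,0,0],
  [0,0,0],
  [0,0,0],
  [0,0,0],
  [0,0,0],
  [0,0,0],
  [0,0,0],
  [0,0,0],
  [0,0,0],
  [0,0,0],
  [0,0,0],
  [0,0,0],
  [0,0,0],
], gripper=[0,0,0,0,0,0,0,0,0,0,0,0,0,0,0,0,0,0,0,0], twist=[0,0,0,0,0,0,0,0,0,0,0,0,0,0,0,0,0,0,0,0])

```text
time_s: 11.95
eef_pos: [414.9, -315.6, 205.1]
ee_rot: [0.0, 0.998, 0.063, 0.0]
force: [-0.4, 0.9, -0.7]
grip_width: 0.002
```

```bash
python3 - <<'E'
from h import *
from rig import ctrl,cams
import cv2
p=loc(BOX,(-10,-25,56))[0];print(p);cmd([p[0],p[1],204.8],.126)
s=ctrl.sense();c=cams.capture('wrist');i=c['pixels'][:,:,::-1].copy()
H=np.array(c['hand_eye']);r=q(s['ee_rot'])
for P in [(-10,-25,56),(40,17,60),(-44,-63,60),(-44,13,60),(62.5,72.5,60)]:
    w=loc(BOX,P)[0];t=r.inv().apply(w-s['eef_pos']);k=np.linalg.inv(H)@[*t,1];u=c['camera_matrix']@k[:3];u=u[:2]/u[2];print(P,u)
    cv2.drawMarker(i,(int(u[0]),int(u[1])),(0,0,255),0,8)
cv2.imwrite('pics/w11.png',cv2.resize(i[0:220,160:420],None,fx=3,fy=2.7))
E
```

```text
[ 487.82094675 -307.3584811    56.        ]
t 11.95 [ 414.88330177 -315.55125409  205.11675645] F [-0.41386594  0.94288526 -0.66504806] tilt [ 3.34405259e-05  1.06769715e-06 -9.99999999e-01] head 0.1267685766954415
dp [0.3669 0.0055 0.0016] twist 0.0004892911208989975
(-10, -25, 56) [324.78905669 116.88999762]
(40, 17, 60) [265.18502283  42.51866059]
(-44, -63, 60) [375.06264013 163.78360949]
(-44, 13, 60) [274.36859988 163.68760502]
(62.5, 72.5, 60) [183.45080549   6.87221217]
```

View pics/w11.png

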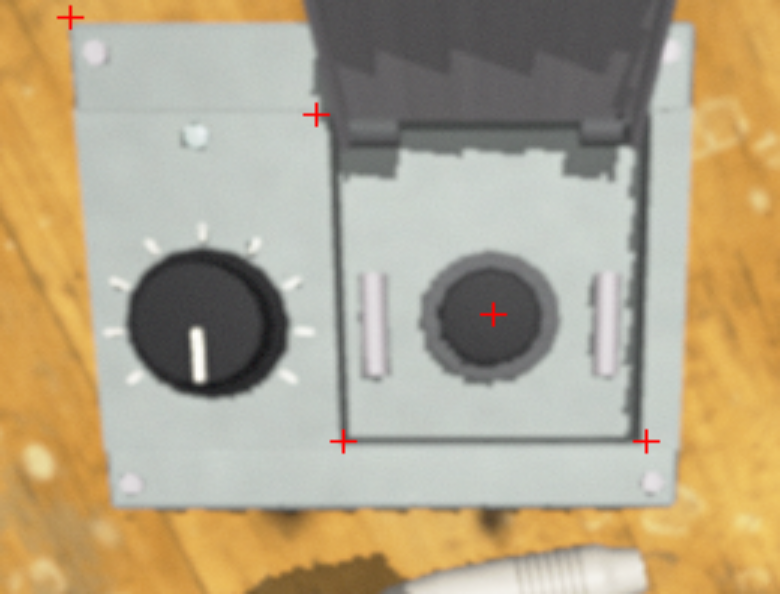

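The hatch stands open, and the button-centre mark sits on the button. The press showed that the real finger end is about 36 mm above the reported TCP: contact came at TCP z 33 on the 69 mm surface. The button should therefore be touched at TCP z≈20.

Emit:
drive_tool([
  [0.15,0.005,0],
  [0.3,0.005,0],
  [0.35,0.005,0],
  [0.355,0.005,0],
  [0.355,0.005,0.1],
  [0.355,0.005,0.2],
  [0.355,0.005,0.3],
  [0.355,0.005,0.4],
  [0.355,0.005,0.5],
  [0.355,0.005,0.6],
  [0.355,0.005,0.7],
  [0.355,0.005,0.74],
  [0.355,0.005,0.74],
  [0.355,0.005,0.74],
], gripper=[0,0,0,0,0,0,0,0,0,0,0,0,0,0], twist=[0,0,0,0,0,0,0,0,0,0,0,0,0,0])

```text
time_s: 13.4
eef_pos: [485.5, -308.1, 58.1]
ee_rot: [0.0, 0.998, 0.063, 0.0]
force: [0.4, 0.2, -0.4]
grip_width: 0.001
```

```bash
python3 - <<'E'
from h import *
from rig import ctrl,cams
import cv2
p=loc(BOX,(-12,-25,56))[0];cmd([p[0],p[1],20],.126)
c=cams.capture('wrist');cv2.imwrite('pics/w12.png',c['pixels'][:,:,::-1])
E
```

```text
t 13.4 [ 485.49058758 -308.06940975   58.09903439] F [ 0.40000572  0.20768431 -0.44469221] tilt [ 9.08328491e-04 -9.41538304e-04 -9.99999144e-01] head 0.12648910935444116
dp [ 0.0019 -0.0023  0.1905] twist 0.000311376685887185
```

View pics/w12.png

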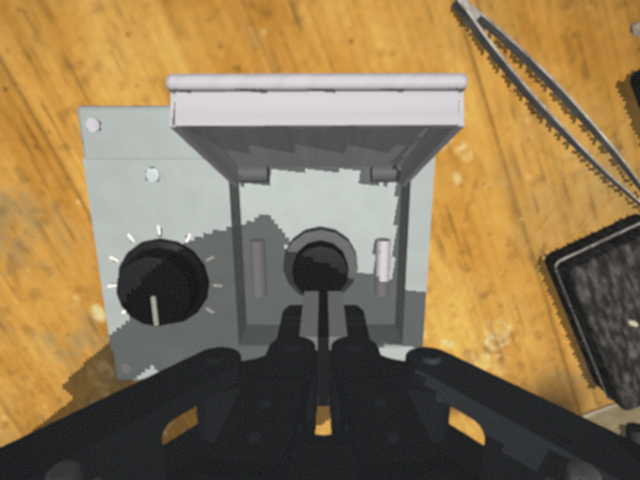

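Clear of the hatch (upper edge at row ~85), and the fingertip at (323,292) is coming down over the button at (320,265). Next I'll go down to just above the button.

Emit:
drive_tool([
  [0,0,0.05],
  [0,0,0.1],
  [0,0,0.14],
  [0,0,0.165],
  [0,0,0.165],
], gripper=[0,0,0,0,0], twist=[0,0,0,0,0])

```text
time_s: 13.95
eef_pos: [485.1, -307.2, 23.1]
ee_rot: [-0.001, 0.998, 0.063, -0.001]
force: [-0.6, -0.1, 0.2]
grip_width: 0.002
```

Emit:
drive_tool([
  [0,0,0.01],
  [0,0,0.015],
  [0,0,0.02],
  [0,0,0.025],
  [0,0,0.025],
], gripper=[0,0,0,0,0], twist=[0,0,0,0,0])

```text
time_s: 14.45
eef_pos: [485.5, -307.7, 19.3]
ee_rot: [0.0, 0.998, 0.063, 0.0]
force: [0.4, -0.4, 0.7]
grip_width: -0.004
```

Emit:
drive_tool([
  [0,0,0.005],
  [0,0,0.01],
  [0,0,0.015],
  [0,0,0.015],
], gripper=[0,0,0,0], twist=[0,0,0,0])

```text
time_s: 14.85
eef_pos: [485.5, -307.7, 16.0]
ee_rot: [0.0, 0.998, 0.063, 0.0]
force: [1.0, -0.2, 2.2]
grip_width: -0.001
```

Emit:
drive_tool([
  [0,0,0.007],
  [0,0,0.012],
  [0,0,0.012],
], gripper=[0,0,0], twist=[0,0,0])

```text
time_s: 15.15
eef_pos: [485.6, -307.7, 14.7]
ee_rot: [0.0, 0.998, 0.063, 0.0]
force: [-3.3, 2.3, 12.4]
grip_width: -0.002
```

Emit:
drive_tool([
  [0,0,0.004],
  [0,0,0.008],
  [0,0,0.008],
  [0,0,0.008],
], gripper=[0,0,0,0], twist=[0,0,0,0])

```text
time_s: 15.55
eef_pos: [485.6, -307.8, 14.6]
ee_rot: [0.001, 0.998, 0.064, 0.0]
force: [-8.1, 5.8, 26.7]
grip_width: 0.007
```

The hard stop is firm: 26.7 N at z 14.6, with no further movement. I'll retreat straight up and then back.

Emit:
drive_tool([
  [0,0,-0.1],
  [0,0,-0.25],
  [0,0,-0.45],
  [0,0,-0.65],
  [0,0,-0.85],
  [0,0,-0.95],
  [-0.1,0,-0.95],
  [-0.25,0,-0.95],
  [-0.35,0,-0.95],
  [-0.36,0,-0.95],
  [-0.36,0,-0.95],
  [-0.36,0,-0.95],
  [-0.36,0,-0.95],
  [-0.36,0,-0.95],
  [-0.36,0,-0.95],
], gripper=[0,0,0,0,0,0,0,0,0,0,0,0,0,0,0], twist=[0,0,0,0,0,0,0,0,0,0,0,0,0,0,0])

```text
time_s: 17.05
eef_pos: [414.3, -316.6, 201.9]
ee_rot: [-0.0, 0.998, 0.064, -0.0]
force: [0.1, 0.5, 0.3]
grip_width: 0.004
```

```bash
python3 - <<'E'
from h import *
from rig import ctrl,cams
import cv2
cmd([0,0,0])
c=cams.capture('wrist');i=c['pixels'][:,:,::-1];cv2.imwrite('pics/w13.png',cv2.resize(i[0:220,160:420],None,fx=3,fy=2.7))
c=cams.capture('top');cv2.imwrite('pics/t13.png',c['pixels'][:,:,::-1])
E
```

```text
t 17.05 [ 414.28170842 -316.57217148  201.94909867] F [0.11938629 0.48463706 0.30604403] tilt [-1.06607164e-04  1.62149605e-04 -9.99999981e-01] head 0.12714221376841942
dp [-1.8539 -1.8326  1.0102] twist None
```

View pics/w13.png

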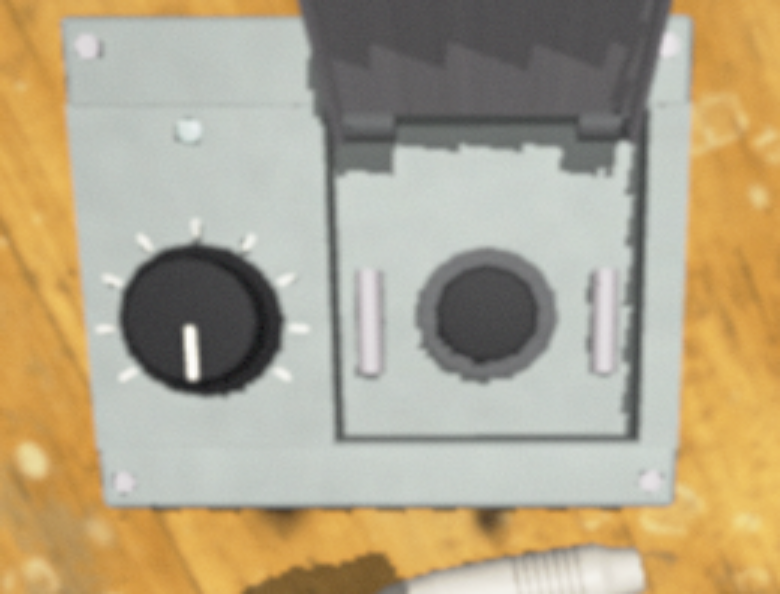

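View pics/t13.png

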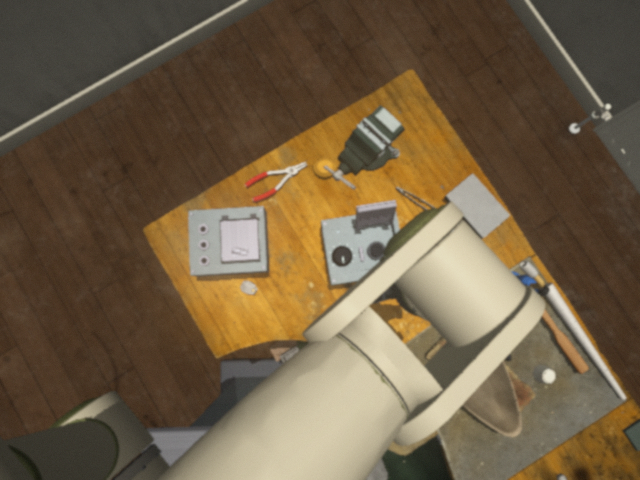

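The hatch still stands open. The button dot looks much the same from above as before. The press ended on a hard stop at TCP z 14.6, where I expected about 15 for fully in. The supply hatch is shut, and the handpiece, loupe and wax are where they were. Handing in.

```bash
python3 -c "
from rig import job
print(job.finish_job())"
```

```text
the job is handed in; nothing more can be done
None
```

The drive's hatch is standing open and its reset button has been pushed to a hard stop. I handed the job in at about 17 s of the 45 s; no verdict is reported.

- **Hatch:** I pressed it once at the ribs, down to the stop (about 6 mm of travel, 24 N), then lifted clear. It sprang open by itself and was still up about 4 s later with nothing touching it.
- **Button:** I pushed it with the shut fingertips until it stopped at 27 N. The reported tool height there was 14.6 mm; I expected about 15 mm with the button fully in.
- **Last checks:** In the last pictures the hatch was still open, the other box's hatch was shut, and the handpiece, loupe and wax lump showed no visible shift. The arm was clear with no force on it.

Two checks were weaker or disagreed:

- **Finger length:** The fingers ended about 36 mm higher than the stated tool point, seen in the wrist pictures and confirmed by touch. I therefore found both contacts by force, not by the reported height.
- **Button depth:** The final picture doesn't clearly show that the button is in. That rests on the force and height readings.

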